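Lock the holder into the bayonet stand and load the container

TASK

Hang the metal cup holder in the bayonet stand: let its two side lugs down the collar's entry slots onto the sill, twist it clockwise (seen from above) under the collar's roof until the lugs drop into the locking notches. Then stand the wide screw-cap container upright inside the locked holder, fully down. Keep both upright and set them down rather than dropping them, and leave the small containers, vials and big bottle where they stand.

Things in the scene. Friction and masses are not known exactly. Their poses are not given: they have to be found in the camera images.
- stand: Fixed bayonet stand: aluminium collar on four pillars over a dark base disc (112 mm wide, 8 mm thick). Origin: centre of the underside, on the bench; z up. Collar: upright-axis ring, bore 57 mm, outer 76 mm, z = 40 to 77 mm, the same after a half turn. Its two entry slots lie on the stand's +x and -x axes; each leads to a channel and a locking notch clockwise of it, seen from above.
- stand_entry (a point): Foot of the entry slot on the stand's +x side, on the sill at z = 58 mm, 33.5 mm from the axis; a twin is opposite. The slot is cut right through the collar wall, open at the top, 26 degrees (15 mm) wide. The sill runs on clockwise, seen from above, as a channel under a roof (underside z = 69 mm, top 77 mm).
- stand_notch (a point): Middle of the locking notch's floor, z = 52 mm, 33.5 mm from the axis, 60 degrees clockwise of the entry slot seen from above; a twin is opposite. It is cut 6 mm below the sill from 48 to 72 degrees beyond the slot's middle, ends in a solid wall and lies under the roof. No spring: a lug drops in by its weight.
- stand_lock (a point): Frame on the stand's axis, 12 mm above the bench (4 mm above the base disc), where the holder's origin lies when locked; its x axis points at the locking notch (stand x turned 60 degrees clockwise seen from above), z up.
- holder: Loose turned aluminium cup, 100 mm tall, 53 mm wide, 0.15 to 0.31 kg, foot tapered to 42 mm over the lowest 12 mm; starts upright on the bench. Origin: centre of the underside; z up. Two lugs on its +x and -x sides reach 44 mm from the axis, 9 mm wide, z = 40 to 48 mm. Two grey flat grip pads on its +y and -y sides, 57 mm across, 26 mm wide, z = 68 to 100 mm (rim): grip across them.
- holder_seat (a point): Centre of the floor of the open recess in the holder's top, 60 mm above the holder's origin; the recess is about 45 mm wide and 40 mm deep. Axes as the holder's.
- container: Loose screw-cap container, 88 mm tall, 0.05 to 0.1 kg: white body 39 mm wide up to z = 71 mm, ribbed cap 42 mm wide above; the widest of the three screw-cap containers. Origin: centre of the underside; z up. Starts upright on the bench with two bystanders near it.
- control_a: Bystander: slim screw-cap container, 26 mm diameter, 83 mm tall, loose; origin centre of underside. Stands near the wide container.
- vial_a: Bystander: vial, 21 mm diameter, 72 mm tall, loose; origin centre of underside. Stands near the wide container.
- control_b: Bystander: slim screw-cap container, 25 mm diameter, 80 mm tall, loose; origin centre of underside. Stands on the lug side of the holder.
- vial_b: Bystander: vial, 21 mm diameter, 72 mm tall, loose; origin centre of underside. Stands on the other lug side of the holder.
- bottle: Bystander: tall bottle, 93 mm diameter, 226 mm tall, loose, 0.8 kg, at the back of the bench; origin centre of underside. Nothing else over 160 mm tall stands among the work; a rack of 120 mm tubes is between it and the robot, the tall centrifuge left of y = 0.3 m.
Things that resemble listed ones, but are neither listed nor needed, are in the scene too. What is shaped like the holder but orange is not meant.

How it is judged:
By the outcome, as a careful person would: the job done as asked, in the order asked, and still so for the second after the job is handed in, with the robot touching nothing.
It also fails if it takes over 64 s, if anything falls off the work surface, if the arm or the gripper's body presses on something with over 40 N, if the wrist force passes 120 N, or if a joint passes its speed limit or range.

ROBOT

A 6-joint arm with a two-finger parallel gripper is mounted at the origin on the work surface; the furniture and walls round the work are solid. World frame = base frame: x ahead of the robot, y to its left, z up, the work surface at z = 0. Lengths are in m, angles in rad, forces in N, time in s.
With the tool pointing down it reaches from about 0.35 to 0.775 m from the base axis. Payload 5.5 kg.
Tool frame: the origin (TCP) lies between the finger pads; the fingertips stand 11 mm ahead of it and the grasp point (between the pads) lies 8 mm behind it (tips_ahead is the distance from the TCP to the fingertips, in m); z points along the fingers, y is the line along which they close (so a half turn about z gives the same grasp; the last joint's range is limited). The gripper opens to 85 mm and grips with 20 to 120 N. Pads are 22 mm wide; open, the fingers measure 114 mm over their backs; the gripper's body (76 mm by 85 mm) begins 54 mm behind the grasp point. The pads swing forward as they close: fully open they stand 13 mm farther back than shut.
Start: joints at [-1.329, 0.313, 0.046, 1.304, 0, 1.431], TCP at [0.214, -0.534, 0.242] pointing down, gripper open.
Joint ranges: [-2.76, 2.76], [-0.86, 1.69], [-1.03, 1.26], [-2.2, 2.34], [-1.47, 1.5], [-3.14, 3.14]. Speed limits (rad/s): [2.57, 2.57, 3.14, 3.14, 3.14, 3.14].

INTERFACE

Orientations are given as a unit quaternion [w, x, y, z].
In Python, from workcell import * gives the robot as it stands. The module is installed in compiled form; this text tells all that it offers.
- The arm moves only by the tool jog_arm, never from a script. Its argument "moves" is a list of rows, each an object with "fingers": the closure, from 0 (fully open) to 1 (shut); "slide": the shift along the tool's x, y, z in mm, a list of three; "angular": the turn, a rotation vector about the tool's x, y, z in degrees, a list of three. A call has 1 to 10 rows; each row is the pose to reach, as a shift and turn from the pose commanded when the call began, along the tool's axes at that moment; what a row does not reach only later rows make up. A row lasts 1/12 s, in which the tool goes at most 41.7 mm and 7.16 degrees, less where a joint would pass 70% of its speed; a pose out of reach is approached as far as the arm can. A call with a gripper value outside its range is refused whole. The fingers move at their own pace and stop on an object; "squeeze" is the grip in N (left out, the last holds). Time passes only in rows, so rows that repeat a pose let the fingers close. It gives the time, the measured TCP pose, the force, the opening and the grip force at its end, in the units of the state.
- get_state(): the state, without advancing time (a new reading comes with each control period).
- read_camera(name): name is "side" or "top" or "wrist"; returns a dict with "color" (384x512x3 uint8, red, green, blue), "fovy" (degrees; the focal length in pixels is half the picture's height over the tangent of half this angle, whatever the lens; pixels are square), "cx", "cy" (the principal point, pixels), "D" ([k1, k2, p1, p2, k3] as OpenCV has them; the pictures are not rectified), "world_from_camera" (4x4, takes a point from camera to world coordinates); the wrist camera has in their place "tool_from_camera" (4x4, takes a point from camera to tool coordinates, whose origin is the TCP and whose axes are the flange's). Camera axes: x right, y down, z forward; pixel columns grow to the right and rows downward; lengths in m; the calibration is good to about 2 mm. A picture is of the moment at which its call begins: read the wrist's pose just before it. There is no depth.
- hand_in(): hands the job in; it is judged then, once.
Trained networks look in a picture, given as the dict that the camera call returned (one of the last four; its "shot" number tells which), for a name from the list of things; names that differ only in an ending like _2 or _b are one class to them, and where a whole thing is asked for, a point or a joint stands for the part that bears it (a point fixed in the world has none). Each returns a list of dicts, best first, with "p" (0 to 1); they miss things now and then, are a little off and sometimes report something else, mostly with a low value. They report only what shows in the picture. A call takes as long as a camera call. They do not tell look-alikes from the thing itself.
- look_for(target, picture): "point" ([column, row] in pixels, amid what is visible of it).
- tip_of(target, picture): "point" ([column, row] in pixels: a listed point, or the origin of a listed thing).
The state is a dict: "clock": time; "joint_pos": joint angles; "qvel": joint speeds; "tau": joint torques, N m; "tcp_pos": TCP position; "orientation": TCP orientation; "wrist_force": force on the tool from outside, world axes, zero at the start; "ft_torque": the same for the moment, N m; "finger_gap": finger opening in m; "grip_force": force on a finger pad.
Only numpy, scipy, OpenCV 4.12 (cv2) and the standard library are available. Lean on these libraries where they do the work, as an engineer would, in place of code of your own. Each camera call takes 0.05 s, during which the arm holds its last target. There are 200 camera calls.

## Working session

There is one attempt and no reset: what is moved stays moved. The work goes in short steps, Python scripts to look and compute and a tool call to move; the robot and the scene stay as the last step left them, time stands still between calls to the robot, and variables do not carry over. Pictures are saved under pics/ and viewed, at most 10 in all, crops included, and the job is handed in when it is done.

Besides the shell and the picture viewer there is one more tool, called after "Emit:" in YAML: its name, and indented under it one key for each argument. jog_arm: Moves the arm, as the interface text tells. Its arguments: {"type":"object","properties":{"moves":{"type":"array","items":{"type":"object","properties":{"fingers":{"type":"number"},"slide":{"type":"array","items":{"type":"number"}},"angular":{"type":"array","items":{"type":"number"}}}}},"squeeze":{"type":"number"}},"required":["moves"]}

```bash
mkdir -p pics
cat > h.py <<'E'
from workcell import *
import numpy as np, cv2
from scipy.spatial.transform import Rotation as R
def K(p):
    f=p["color"].shape[0]/2/np.tan(np.radians(p["fovy"])/2)
    return np.array([[f,0,p["cx"]],[0,f,p["cy"]],[0,0,1.]])
def Rot(s): q=s["orientation"]; return R.from_quat([q[1],q[2],q[3],q[0]])
def shot(n):
    s=get_state(); p=read_camera(n)
    if n=="wrist":
        T=np.eye(4);T[:3,:3]=Rot(s).as_matrix();T[:3,3]=s["tcp_pos"]
        p["T"]=T@np.array(p["tool_from_camera"])
    else: p["T"]=np.array(p["world_from_camera"])
    return p
def ray(p,uv):
    u=cv2.undistortPoints(np.array([[uv]],float),K(p),np.array(p["D"],float))[0,0]
    return p["T"][:3,3],p["T"][:3,:3]@np.array([u[0],u[1],1])
def at(p,uv,z):
    o,d=ray(p,uv); return (o+d*(z-o[2])/d[2])
def proj(p,X):
    Ti=np.linalg.inv(p["T"]);c=np.atleast_2d(X)@Ti[:3,:3].T+Ti[:3,3]
    return cv2.projectPoints(c,np.zeros(3),np.zeros(3),K(p),np.array(p["D"],float))[0][:,0]
def save(p,name,crop=None,s=1):
    im=p["color"][:,:,::-1]
    if crop: a,b,c,d=crop; im=im[b:d,a:c]
    cv2.imwrite("pics/"+name,cv2.resize(im,None,fx=s,fy=s,interpolation=cv2.INTER_CUBIC))
def st():
    s=get_state(); print("t",s["clock"],"tcp",np.round(s["tcp_pos"],4),"q",np.round(s["orientation"],4),"j",np.round(s["joint_pos"],3),"gap",s["finger_gap"],"F",np.round(s["wrist_force"],1))
E
python3 - <<'E'
from h import *
st()
Z=dict(stand=0,stand_entry=.058,stand_notch=.052,holder=0,holder_seat=.06,container=0,control_a=0,vial_a=0,bottle=0)
for n in ("top","side"):
    p=shot(n); save(p,n+"0.png",s=1.5)
    print(n,"cam",np.round(p["T"][:3,3],3))
    for t,z in Z.items():
        for r in tip_of(t,p)[:4]: print(t,round(r["p"],2),np.round(r["point"]),np.round(at(p,r["point"],z)[:2],3))
E
```

```text
t 0.0 tcp [ 0.2141 -0.5331  0.2414] q [-9.000e-04  9.818e-01  1.897e-01 -0.000e+00] j [-1.329  0.314  0.045  1.304  0.     1.431] gap 0.08555035788586501 F [1.3 0.1 0. ]
top cam [ 0.412 -0.056  1.05 ]
stand 0.9 [338. 225.] [ 0.406 -0.265]
stand_notch 0.78 [344. 213.] [ 0.441 -0.27 ]
stand_notch 0.74 [270. 198.] [ 0.48  -0.066]
holder 0.94 [269. 198.] [ 0.482 -0.063]
holder 0.69 [179. 192.] [0.496 0.2  ]
holder 0.6 [231. 222.] [0.411 0.046]
holder 0.6 [343. 212.] [ 0.445 -0.28 ]
holder_seat 0.69 [271. 196.] [ 0.485 -0.068]
holder_seat 0.61 [226. 225.] [0.403 0.053]
holder_seat 0.39 [330. 220.] [ 0.421 -0.232]
container 0.64 [186. 206.] [0.457 0.179]
container 0.3 [268. 198.] [ 0.483 -0.061]
control_a 0.56 [251. 186.] [ 0.518 -0.01 ]
control_a 0.4 [186. 221.] [0.411 0.177]
vial_a 0.57 [182. 193.] [0.494 0.192]
vial_a 0.47 [215. 160.] [0.594 0.095]
vial_a 0.37 [288. 210.] [ 0.449 -0.12 ]
bottle 0.77 [212. 158.] [0.599 0.105]
side cam [0.111 0.665 0.72 ]
stand 0.57 [326. 176.] [ 0.4   -0.266]
stand_entry 0.74 [317. 158.] [ 0.423 -0.249]
stand_notch 0.91 [321. 154.] [ 0.425 -0.279]
holder 0.88 [257. 211.] [ 0.491 -0.058]
holder 0.57 [266. 253.] [0.41  0.052]
holder_seat 0.75 [262. 190.] [ 0.483 -0.067]
holder_seat 0.6 [265. 235.] [0.409 0.058]
control_a 0.8 [233. 218.] [ 0.528 -0.009]
vial_a 0.78 [285. 203.] [ 0.446 -0.117]
bottle 0.84 [185. 238.] [0.586 0.1  ]
```

View pics/top0.png

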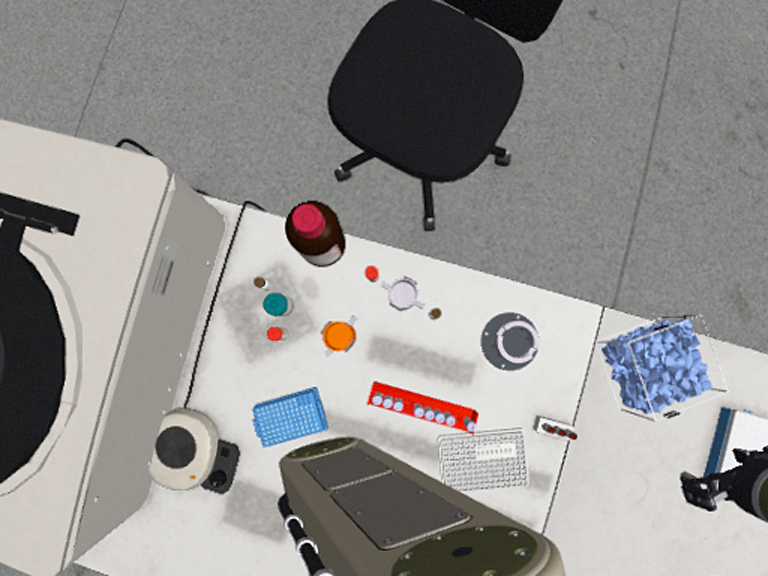

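View pics/side0.png

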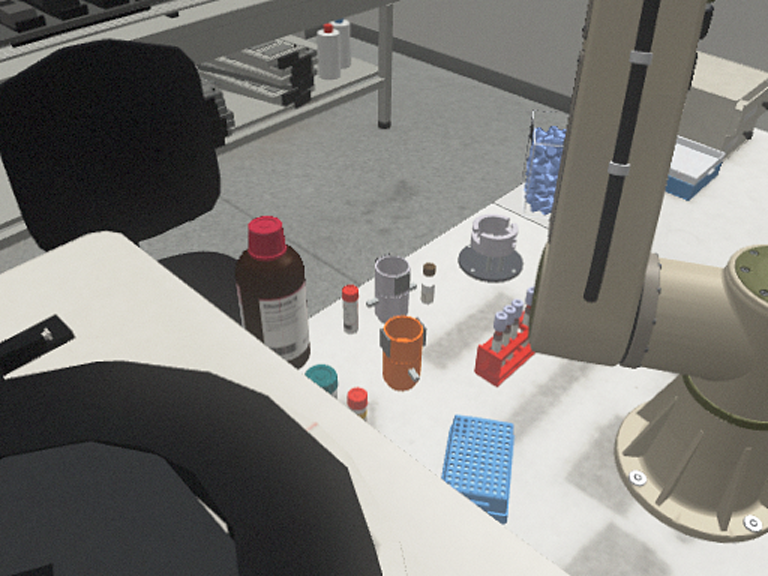

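Top view (×1.5): the silver holder is at (403,293), with the red control_b at (372,272) and a vial at (435,313). The teal wide container is at (275,303), with bystanders at (275,334) and (260,283). The stand is at (510,341) and the orange decoy at (340,337). The side view agrees. Next I go above the stand for a wrist look.

```bash
cat >> h.py <<'E'
def to(P,yaw=None):
    "slide/turn in present tool axes to reach world P; yaw = world angle (deg) of tool y line (mod 180)"
    s=get_state(); r=Rot(s); print("slide",np.round(1000*r.inv().apply(np.array(P)-s["tcp_pos"]),1))
    if yaw is not None:
        y=r.apply([0,1,0]); c=np.degrees(np.arctan2(y[1],y[0]))
        d=(yaw-c+90)%180-90
        # full upright target
        a=np.radians(c+d); Y=np.array([np.cos(a),np.sin(a),0]); Z=np.array([0,0,-1.]); X=np.cross(Y,Z)
        rv=(r.inv()*R.from_matrix(np.c_[X,Y,Z])).as_rotvec(degrees=True)
        print("angular",np.round(rv,1)," yaw now",round(c,1),"world turn",round(d,1),"j6",round(s["joint_pos"][5],2))
E
python3 - <<'E'
from h import *
p=read_camera("wrist"); print(np.round(p["tool_from_camera"],3),p["fovy"])
to([.403,-.27,.27]); to([.483,-.064,.27])
E
```

```text
[[ 0.001 -0.955 -0.298  0.076]
 [ 1.     0.001 -0.001  0.   ]
 [ 0.001 -0.298  0.955 -0.131]
 [ 0.     0.     0.     1.   ]] 58.36191507594717
slide [ 273.4 -174.3  -27.7]
slide [ 424.4 -335.7  -27.7]
```

Emit:
jog_arm:
  moves:
    - {"slide": [35, -22, -4]}
    - {"slide": [70, -44, -8]}
    - {"slide": [105, -66, -12]}
    - {"slide": [140, -88, -16]}
    - {"slide": [175, -110, -20]}
    - {"slide": [210, -132, -24]}
    - {"slide": [245, -154, -28]}
    - {"slide": [273, -174, -28]}
    - {"slide": [273, -174, -28]}
    - {"slide": [273, -174, -28]}

```text
schema error: expected keys fingers, slide, angular
```

Run:
```python
from h import *
st()
p=shot("wrist"); save(p,"w_stand.png",s=1.5)
for t,z in dict(stand=0,stand_entry=.058,stand_notch=.052).items():
    for r in tip_of(t,p)[:4]: print(t,round(r["p"],2),np.round(r["point"]),np.round(at(p,r["point"],z)[:2],4))
to([.483,-.064,.27])
```

```text
t 1.05 tcp [ 0.2143 -0.5336  0.2423] q [0.     0.9818 0.1897 0.    ] j [-1.329  0.313  0.046  1.304  0.     1.431] gap 0.08523858474594286 F [0.4 0.3 0.1]
slide [ 424.4 -335.7  -27.7]
```

View pics/w_stand.png

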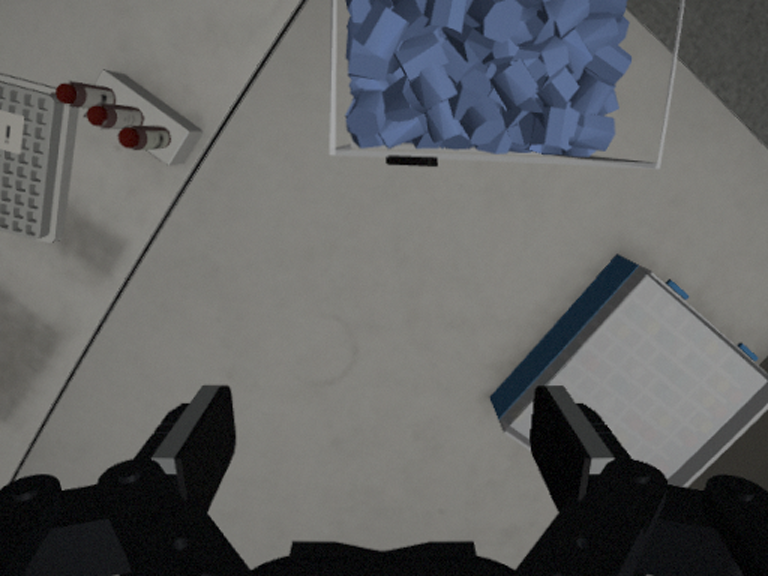

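The move was refused because "angular" and "fingers" are required in every row. The picture only shows the start pose: fingers at the bottom, blue bin at the top. I'll repeat it in full.

Emit:
jog_arm:
  moves:
    - {"fingers": 0, "angular": [0, 0, 0], "slide": [35, -22, -4]}
    - {"fingers": 0, "angular": [0, 0, 0], "slide": [70, -44, -8]}
    - {"fingers": 0, "angular": [0, 0, 0], "slide": [105, -66, -12]}
    - {"fingers": 0, "angular": [0, 0, 0], "slide": [140, -88, -16]}
    - {"fingers": 0, "angular": [0, 0, 0], "slide": [175, -110, -20]}
    - {"fingers": 0, "angular": [0, 0, 0], "slide": [210, -132, -24]}
    - {"fingers": 0, "angular": [0, 0, 0], "slide": [245, -154, -28]}
    - {"fingers": 0, "angular": [0, 0, 0], "slide": [273, -174, -28]}
    - {"fingers": 0, "angular": [0, 0, 0], "slide": [273, -174, -28]}
    - {"fingers": 0, "angular": [0, 0, 0], "slide": [273, -174, -28]}

```text
clock: 2.08
tcp_pos: [0.4037, -0.2688, 0.2706]
orientation: [0.0, 0.981, 0.192, 0.0]
wrist_force: [-0.3, -0.3, -0.2]
finger_gap: 0.0852
grip_force: 0.0
```

Run:
```python
from h import *
st()
p=shot("wrist"); save(p,"w_stand2.png",s=1.5)
for t,z in dict(stand=0,stand_entry=.058,stand_notch=.052).items():
    for r in tip_of(t,p)[:4]: print(t,round(r["p"],2),np.round(r["point"]),np.round(at(p,r["point"],z)[:2],4))
to([.483,-.064,.27])
```

```text
t 2.0833 tcp [ 0.4037 -0.2688  0.2706] q [4.000e-04 9.814e-01 1.918e-01 1.000e-04] j [-0.753  0.13  -0.118  1.321 -0.     2.003] gap 0.08518655548822042 F [-0.3 -0.3 -0.2]
stand 0.94 [254. 162.] [ 0.3975 -0.2704]
stand_entry 0.76 [238. 144.] [ 0.4193 -0.2444]
stand_notch 0.56 [270. 139.] [ 0.4351 -0.2724]
slide [ 1.519e+02 -1.626e+02  1.000e-01]
```

View pics/w_stand2.png

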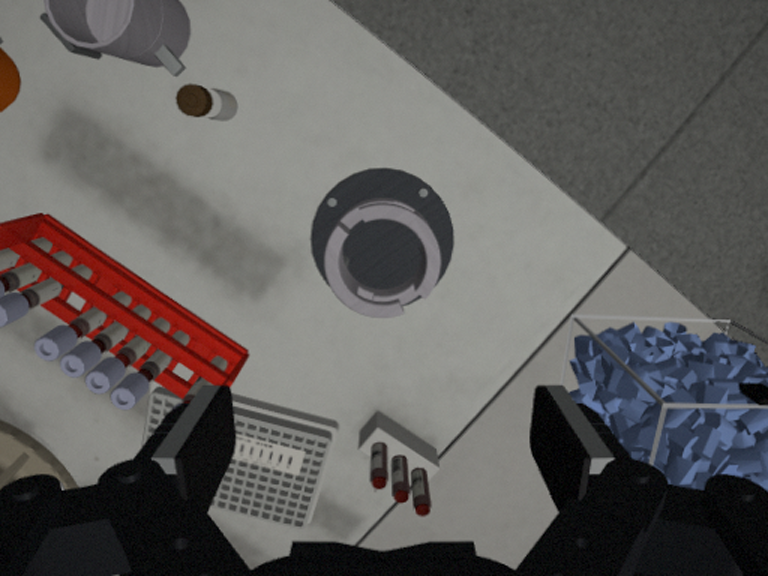

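Stand view: dark disc around (382,232), collar ring centred about (383,255). There are slot gaps at the upper left (345,230) and lower right (412,295). I'll refine centre and yaw by sampling the image.

```bash
cat > standfit.py <<'E'
from h import *
p=shot("wrist"); g=cv2.cvtColor(p["color"],cv2.COLOR_RGB2GRAY); gf=cv2.GaussianBlur(g,(3,3),0).astype(float)
def samp(X):
    uv=proj(p,X).astype(np.float32); return cv2.remap(gf.astype(np.float32),uv[:,0].copy(),uv[:,1].copy(),cv2.INTER_LINEAR)[:,0]
a=np.radians(np.arange(0,360,3)); ring=lambda c,r,z:np.c_[c[0]+r*np.cos(a),c[1]+r*np.sin(a),np.full(len(a),z)]
best=[]
for dx in np.arange(-.01,.0101,.001):
    for dy in np.arange(-.01,.0101,.001):
        c=(.3995+dx,-.2695+dy)
        e1=(samp(ring(c,.059,.008))-samp(ring(c,.053,.008))).clip(0,60).mean()
        e2=(samp(ring(c,.0355,.077))-samp(ring(c,.041,.077))).clip(-60,60).mean()+0*e1
        best.append((e1,e2,*c))
b=np.array(best); print("disc",b[np.argsort(-b[:,0])[:4]].round(4)); print("collar",b[np.argsort(-b[:,1])[:4]].round(4))
k=b[np.argsort(-b[:,0])[:4],2:].mean(0); kk=b[np.argsort(-b[:,1])[:4],2:].mean(0); print(k,kk)
for r in (.031,.0335,.036): print(r,[(int(np.degrees(q)),int(v)) for q,v in zip(a,samp(ring(kk,r,.077)))][::1] if r==.0335 else "")
# rectified view of the collar top
s=512;ii=np.indices((s,s)); x=kk[0]+.05-ii[0]*.1/s; y=kk[1]+.05-ii[1]*.1/s
uv=proj(p,np.c_[x.ravel(),y.ravel(),np.full(s*s,.077)]).astype(np.float32).reshape(s,s,2)
cv2.imwrite("pics/rect.png",cv2.remap(p["color"][:,:,::-1],uv[...,0].copy(),uv[...,1].copy(),cv2.INTER_CUBIC))
E
python3 standfit.py
```

```text
disc [[47.8548 19.3163  0.3985 -0.2695]
 [47.8132 21.7553  0.3995 -0.2695]
 [47.7774 21.847   0.3995 -0.2705]
 [47.6433 19.7207  0.3985 -0.2705]]
collar [[47.5139 26.4181  0.4015 -0.2705]
 [47.4561 26.0244  0.4015 -0.2695]
 [47.6236 25.6825  0.4025 -0.2695]
 [43.0635 25.3565  0.4035 -0.2685]]
[ 0.399 -0.27 ] [ 0.40225 -0.2695 ]
0.031 
0.0335 [(0, 129), (3, 126), (6, 127), (9, 127), (12, 128), (14, 129), (18, 128), (21, 128), (24, 127), (27, 127), (29, 127), (33, 128), (36, 127), (39, 128), (42, 128), (45, 127), (48, 126), (51, 126), (54, 126), (57, 126), (59, 126), (63, 126), (66, 123), (69, 89), (72, 77), (75, 116), (78, 132), (81, 132), (84, 132), (87, 132), (90, 132), (93, 132), (96, 132), (99, 131), (102, 129), (105, 127), (108, 127), (111, 128), (114, 130), (117, 129), (119, 128), (123, 128), (126, 128), (129, 128), (132, 129), (135, 129), (138, 129), (141, 129), (144, 128), (147, 128), (150, 128), (153, 129), (156, 129), (159, 130), (162, 128), (165, 128), (168, 128), (171, 127), (174, 125), (177, 126), (180, 128), (183, 130), (186, 130), (189, 130), (192, 130), (195, 129), (198, 128), (201, 127), (204, 127), (207, 129), (210, 129), (213, 129), (216, 128), (219, 128), (222, 117), (225, 101), (228, 99), (230, 93), (234, 91), (237, 91), (239, 91), (243, 92), (246, 94), (248, 118), (252, 129), (255, 128), (258, 127), (261, 129), (264, 130), (267, 131), (270, 133), (273, 133), (276, 133), (279, 134), (282, 132), (285, 130), (288, 129), (291, 129), (294, 130), (297, 131), (300, 132), (303, 132), (306, 131), (309, 130), (312, 129), (315, 128), (318, 127), (321, 126), (324, 126), (327, 126), (330, 126), (333, 126), (336, 125), (339, 126), (342, 126), (345, 128), (348, 129), (351, 129), (354, 130), (357, 131)]
0.036
```

View pics/rect.png

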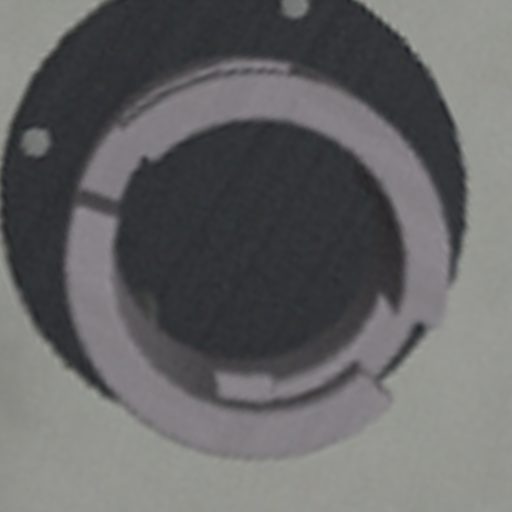

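The rectified view shows the collar ring centred near (257,263) px, with slots at the lower right and the left. That gives a stand centre of about (0.400,-0.270) and stand x at about 56°. Next I look at the holder.

Emit:
jog_arm:
  moves:
    - {"fingers": 0, "angular": [0, 0, 0], "slide": [25, -27, 0]}
    - {"fingers": 0, "angular": [0, 0, 0], "slide": [50, -54, 0]}
    - {"fingers": 0, "angular": [0, 0, 0], "slide": [75, -81, 0]}
    - {"fingers": 0, "angular": [0, 0, 0], "slide": [100, -108, 0]}
    - {"fingers": 0, "angular": [0, 0, 0], "slide": [127, -137, 0]}
    - {"fingers": 0, "angular": [0, 0, 0], "slide": [152, -163, 0]}
    - {"fingers": 0, "angular": [0, 0, 0], "slide": [152, -163, 0]}
    - {"fingers": 0, "angular": [0, 0, 0], "slide": [152, -163, 0]}

```text
clock: 3.0
tcp_pos: [0.4834, -0.0619, 0.2701]
orientation: [0.0, 0.982, 0.191, -0.0]
wrist_force: [-0.1, -0.4, -0.8]
finger_gap: 0.085
grip_force: 0.0
```

```bash
cat > rect.py <<'E'
from h import *
def rect(p,c,z,name,w=.12,s=512):
    ii=np.indices((s,s)); x=c[0]+w/2-ii[0]*w/s; y=c[1]+w/2-ii[1]*w/s
    uv=proj(p,np.c_[x.ravel(),y.ravel(),np.full(s*s,z)]).astype(np.float32).reshape(s,s,2)
    cv2.imwrite("pics/"+name,cv2.remap(p["color"][:,:,::-1],uv[...,0].copy(),uv[...,1].copy(),cv2.INTER_CUBIC))
E
python3 - <<'E'
from rect import *
st()
p=shot("wrist")
for t,z in dict(holder=0,holder_seat=.06,control_b=0,vial_b=0).items():
    for r in tip_of(t,p)[:3]: print(t,round(r["p"],2),np.round(r["point"]),np.round(at(p,r["point"],z)[:2],4))
rect(p,(.483,-.064),.1,"rect_h.png")
E
```

```text
t 3.0 tcp [ 0.4834 -0.0619  0.2701] q [ 1.000e-04  9.816e-01  1.908e-01 -2.000e-04] j [-0.292  0.136 -0.113  1.322 -0.     2.466] gap 0.08498592185177654 F [-0.1 -0.4 -0.8]
holder 0.62 [143. 181.] [0.4048 0.0525]
holder 0.62 [ 53. 142.] [0.4107 0.1699]
holder 0.57 [254. 156.] [ 0.4839 -0.0609]
holder_seat 0.85 [125. 194.] [0.407  0.0536]
holder_seat 0.61 [253. 167.] [ 0.4835 -0.0597]
holder_seat 0.26 [155.  17.] [0.5803 0.0762]
control_b 0.6 [ 51. 140.] [0.4113 0.1719]
control_b 0.56 [220. 104.] [ 0.5246 -0.0022]
vial_b 0.97 [290. 200.] [ 0.4499 -0.1226]
```

View pics/rect_h.png

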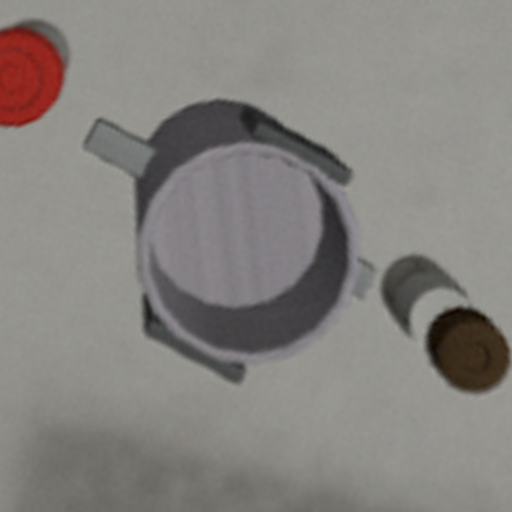

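Rim circle in the rectified view is centred near (248,252). The pads run from (258,127) to (350,178) and from (150,330) to (240,378), and the lugs are at the upper left and right. Holder centre is about (0.4839,-0.0622) with the lug axis at about 62°. I turn the tool +40° world (tool z −40) and descend.

Emit:
jog_arm:
  moves:
    - {"fingers": 0, "angular": [0, 0, -7], "slide": [0, 0, 10]}
    - {"fingers": 0, "angular": [0, 0, -14], "slide": [0, 0, 25]}
    - {"fingers": 0, "angular": [0, 0, -21], "slide": [0, 0, 40]}
    - {"fingers": 0, "angular": [0, 0, -28], "slide": [0, 0, 55]}
    - {"fingers": 0, "angular": [0, 0, -35], "slide": [0, 0, 70]}
    - {"fingers": 0, "angular": [0, 0, -40], "slide": [0, 0, 85]}
    - {"fingers": 0, "angular": [0, 0, -40], "slide": [0, 0, 110]}
    - {"fingers": 0, "angular": [0, 0, -40], "slide": [0, 0, 110]}
    - {"fingers": 0, "angular": [0, 0, -40], "slide": [0, 0, 110]}

```text
clock: 4.0
tcp_pos: [0.4817, -0.0632, 0.1595]
orientation: [-0.001, 0.858, 0.513, -0.001]
wrist_force: [0.4, -0.3, 0.4]
finger_gap: 0.0854
grip_force: 0.0
```

Run:
```python
from rect import *
st(); to([.4839,-.0622,.080],-28.3)
```

```text
t 4.0 tcp [ 0.4817 -0.0632  0.1595] q [-0.0011  0.8583  0.5131 -0.0011] j [-0.296  0.188 -0.327  1.059 -0.     1.768] gap 0.08541890052125045 F [ 0.4 -0.3  0.4]
slide [ 2.   1.7 79.5]
angular [-0.2  0.   0. ]  yaw now -28.3 world turn -0.0 j6 1.77
```

Emit:
jog_arm:
  moves:
    - {"fingers": 0, "angular": [0, 0, 0], "slide": [2, 2, 35]}
    - {"fingers": 0, "angular": [0, 0, 0], "slide": [2, 2, 65]}
    - {"fingers": 0, "angular": [0, 0, 0], "slide": [2, 2, 79.5]}
    - {"fingers": 0, "angular": [0, 0, 0], "slide": [2, 2, 79.5]}
    - {"fingers": 0.2, "angular": [0, 0, 0], "slide": [2, 2, 79.5]}
    - {"fingers": 0.4, "angular": [0, 0, 0], "slide": [2, 2, 79.5]}
    - {"fingers": 0.6, "angular": [0, 0, 0], "slide": [2, 2, 79.5]}
    - {"fingers": 0.6, "angular": [0, 0, 0], "slide": [2, 2, 79.5]}
    - {"fingers": 0.6, "angular": [0, 0, 0], "slide": [2, 2, 79.5]}
    - {"fingers": 0.6, "angular": [0, 0, 0], "slide": [2, 2, 79.5]}
  squeeze: 40

```text
clock: 4.83
tcp_pos: [0.4872, -0.0622, 0.083]
orientation: [0.001, 0.858, 0.514, 0.001]
wrist_force: [-2.3, 0.3, 7.8]
finger_gap: 0.0563
grip_force: 41.9
```

Run:
```python
from rect import *
st(); s=get_state(); print(s["grip_force"])
```

```text
t 4.8333 tcp [ 0.4872 -0.0622  0.083 ] q [0.0014 0.8577 0.5141 0.0012] j [-0.29   0.261 -0.439  0.867 -0.     1.771] gap 0.0563106148295899 F [-2.3  0.3  7.8]
41.911555618498824
```

Emit:
jog_arm:
  moves:
    - {"fingers": 0.6, "angular": [0, 0, 0], "slide": [0, 0, -15]}
    - {"fingers": 0.6, "angular": [0, 0, 0], "slide": [0, 0, -40]}
    - {"fingers": 0.6, "angular": [0, 0, 0], "slide": [0, 0, -70]}
    - {"fingers": 0.6, "angular": [0, 0, 0], "slide": [0, 0, -100]}
    - {"fingers": 0.6, "angular": [0, 0, 0], "slide": [0, 0, -120]}
    - {"fingers": 0.6, "angular": [0, 0, 0], "slide": [0, 0, -120]}
    - {"fingers": 0.6, "angular": [0, 0, 0], "slide": [0, 0, -120]}
  squeeze: 60

```text
clock: 5.42
tcp_pos: [0.4869, -0.062, 0.2023]
orientation: [0.002, 0.858, 0.514, 0.001]
wrist_force: [0.6, -0.2, -3.5]
finger_gap: 0.0559
grip_force: 64.9
```

Run:
```python
from rect import *
st(); p=shot("wrist"); save(p,"w_grip.png",s=1.5)
to([.4,-.2698,.2],-33.5)
c=get_state()["tcp_pos"]
for z in (0.02,): rect(p,(c[0],c[1]),c[2]+z,"rect_g.png",w=.1)
for t in ("holder","holder_seat"):
    for r in tip_of(t,p)[:2]: print(t,round(r["p"],2),np.round(r["point"]))
```

```text
t 5.4167 tcp [ 0.4869 -0.062   0.2023] q [0.0015 0.8577 0.5141 0.0013] j [-0.29   0.165 -0.247  1.156 -0.     1.771] gap 0.055875228886347085 F [ 0.6 -0.2 -3.5]
slide [-223.9   22.4    0.8]
angular [ 0.  -0.   5.4]  yaw now -28.1 world turn -5.4 j6 1.77
holder 0.94 [250. 214.]
holder 0.57 [122. 107.]
holder_seat 0.89 [254. 252.]
holder_seat 0.61 [ 96. 112.]
```

View pics/w_grip.png

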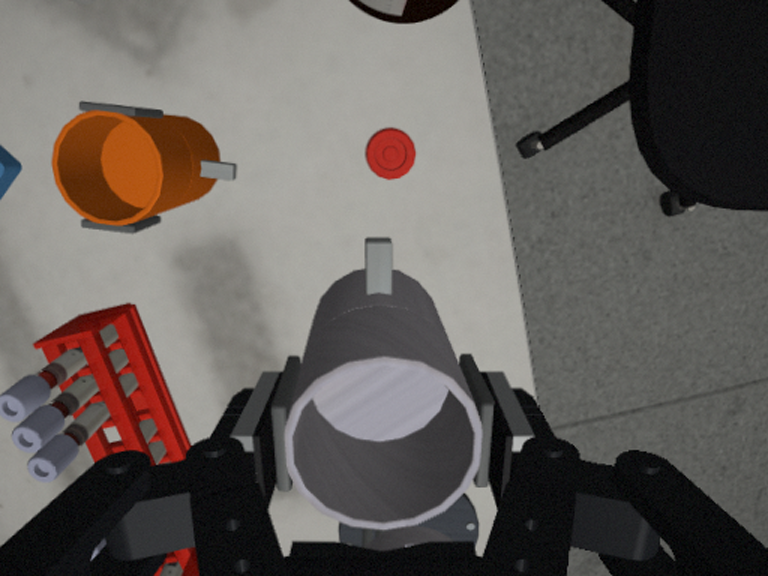

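The holder is held straight between the pads: rim centre around (384,443), front lug tip at (378,240) nearly along tool x. Now I compute its offset in the tool frame.

Run:
```python
from h import *
s=get_state(); p=read_camera("wrist"); p["T"]=np.array(p["tool_from_camera"])
for dz in (-.017,-.013,-.02):
    P=np.array([at(p,np.array(q)/1.5,dz) for q in ((287,443),(482,443),(384,358),(384,527))])*1e3
    print(dz,"x",P[2:,0].round(1),P[2:,0].mean().round(2),"y",P[:2,1].round(1),P[:2,1].mean().round(2))
for q in ((365,240),(392,240)): print(at(p,np.array(q)/1.5,.035)*1e3)
```

```text
-0.017 x [ 24.3 -26.5] -1.11 y [-24.4  25.7] 0.65
-0.013 x [ 22.5 -30.1] -3.81 y [-25.2  26.6] 0.67
-0.02 x [ 25.6 -23.8] 0.91 y [-23.7  25. ] 0.64
[42.75664073 -5.62935472 35.        ]
[42.76218331  3.1897366  35.        ]
```

Emit:
jog_arm:
  moves:
    - {"fingers": 0.6, "angular": [0, 0, 0], "slide": [-20, 2, 0]}
    - {"fingers": 0.6, "angular": [0, 0, 1], "slide": [-50, 5, 0]}
    - {"fingers": 0.6, "angular": [0, 0, 2], "slide": [-85, 8, 0]}
    - {"fingers": 0.6, "angular": [0, 0, 3], "slide": [-120, 12, 0]}
    - {"fingers": 0.6, "angular": [0, 0, 4], "slide": [-155, 15, 0]}
    - {"fingers": 0.6, "angular": [0, 0, 5.4], "slide": [-190, 18, 0]}
    - {"fingers": 0.6, "angular": [0, 0, 5.4], "slide": [-214, 21, 6]}
    - {"fingers": 0.6, "angular": [0, 0, 5.4], "slide": [-223, 21.7, 12]}
    - {"fingers": 0.6, "angular": [0, 0, 5.4], "slide": [-223, 21.7, 12]}
    - {"fingers": 0.6, "angular": [0, 0, 5.4], "slide": [-223, 21.7, 12]}

```text
clock: 6.45
tcp_pos: [0.3989, -0.2679, 0.1873]
orientation: [-0.002, 0.881, 0.473, -0.0]
wrist_force: [-0.2, 0.6, -3.7]
finger_gap: 0.0562
grip_force: 64.8
```

Run:
```python
from h import *
p=shot("side"); st(); p=shot("side"); save(p,"s1.png",crop=(270,60,400,220),s=4); st(); to([.401,-.2689,.16],-33.5)
w=shot("wrist"); cv2.imwrite("pics/w_over.png",w["color"][:,:,::-1])
for t,z in dict(stand=0,stand_entry=.058,stand_notch=.052).items():
    for r in tip_of(t,w)[:2]: print(t,round(r["p"],2),np.round(r["point"]),np.round(at(w,r["point"],z)[:2],4))
```

```text
t 6.5 tcp [ 0.3994 -0.2675  0.1879] q [-1.300e-03  8.809e-01  4.732e-01 -1.000e-04] j [-7.580e-01  1.590e-01 -2.900e-01  1.124e+00  1.000e-03  1.398e+00] gap 0.05609344358713538 F [-0.4  0.2 -2. ]
t 6.55 tcp [ 0.3998 -0.2674  0.1882] q [-8.000e-04  8.807e-01  4.736e-01 -1.000e-04] j [-0.757  0.158 -0.29   1.124  0.     1.398] gap 0.05625425681279684 F [ 0.5 -0.4 -1.5]
slide [-0.6  1.9 28.2]
angular [-0.1 -0.   0. ]  yaw now -33.5 world turn -0.0 j6 1.4
stand 0.81 [260. 176.] [ 0.4014 -0.2726]
stand_entry 0.96 [257. 149.] [ 0.4189 -0.2409]
stand_notch 0.82 [293. 168.] [ 0.4337 -0.2706]
```

View pics/s1.png

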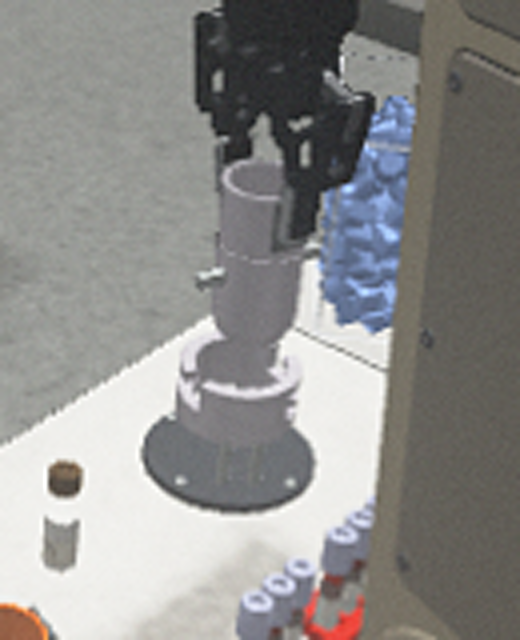

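Emit:
jog_arm:
  moves:
    - {"fingers": 0.6, "angular": [0, 0, 0], "slide": [0, 0, 10]}
    - {"fingers": 0.6, "angular": [0, 0, 0], "slide": [0, 0, 20]}
    - {"fingers": 0.6, "angular": [0, 0, 0], "slide": [0, 0, 28]}
    - {"fingers": 0.6, "angular": [0, 0, 0], "slide": [0, 0, 28]}
    - {"fingers": 0.6, "angular": [0, 0, 0], "slide": [0, 0, 28]}
    - {"fingers": 0.6, "angular": [0, 0, 0], "slide": [0, 0, 28]}

```text
clock: 7.25
tcp_pos: [0.3995, -0.2684, 0.1603]
orientation: [-0.0, 0.881, 0.473, -0.0]
wrist_force: [-0.4, 0.1, -2.8]
finger_gap: 0.0561
grip_force: 64.9
```

Run:
```python
from h import *
st(); to([.401,-.2683,.10],-33.5)
```

```text
t 7.25 tcp [ 0.3995 -0.2684  0.1603] q [-5.000e-04  8.810e-01  4.731e-01 -2.000e-04] j [-0.758  0.177 -0.339  1.056 -0.     1.397] gap 0.05612459240119027 F [-0.4  0.1 -2.8]
slide [ 0.9  1.3 60.3]
angular [-0.1 -0.  -0. ]  yaw now -33.5 world turn 0.0 j6 1.4
```

Emit:
jog_arm:
  moves:
    - {"fingers": 0.6, "angular": [0, 0, 0], "slide": [0.8, 1.2, 6]}
    - {"fingers": 0.6, "angular": [0, 0, 0], "slide": [0.8, 1.2, 14]}
    - {"fingers": 0.6, "angular": [0, 0, 0], "slide": [0.8, 1.2, 22]}
    - {"fingers": 0.6, "angular": [0, 0, 0], "slide": [0.8, 1.2, 30]}
    - {"fingers": 0.6, "angular": [0, 0, 0], "slide": [0.8, 1.2, 36]}
    - {"fingers": 0.6, "angular": [0, 0, 0], "slide": [0.8, 1.2, 36]}
    - {"fingers": 0.6, "angular": [0, 0, 0], "slide": [0.8, 1.2, 36]}

```text
clock: 7.83
tcp_pos: [0.4045, -0.2712, 0.1254]
orientation: [0.004, 0.881, 0.473, 0.002]
wrist_force: [7.1, -5.2, -4.8]
finger_gap: 0.056
grip_force: 93.6
```

Run:
```python
from h import *
st(); s=get_state();print(np.round(s["ft_torque"],2)); to([.401,-.2683,.101],-33.5)
```

```text
t 7.8333 tcp [ 0.4045 -0.2712  0.1254] q [0.0036 0.881  0.4731 0.0018] j [-7.56e-01  2.09e-01 -3.91e-01  9.63e-01  1.00e-03  1.40e+00] gap 0.0559702572457166 F [ 7.1 -5.2 -4.8]
[-1.24 -2.12  0.05]
slide [ 0.5 -4.7 24.3]
angular [ 0.5  0.  -0. ]  yaw now -33.5 world turn 0.0 j6 1.4
```

Contact: about 9 N along +tool y, so the bore lies farther that way. I comply sideways.

Emit:
jog_arm:
  moves:
    - {"fingers": 0.6, "angular": [0, 0, 0], "slide": [0, 2.5, 0]}
    - {"fingers": 0.6, "angular": [0, 0, 0], "slide": [0, 5, 0]}
    - {"fingers": 0.6, "angular": [0, 0, 0], "slide": [0, 5, 0]}
    - {"fingers": 0.6, "angular": [0, 0, 0], "slide": [0, 5, 0]}
    - {"fingers": 0.6, "angular": [0, 0, 0], "slide": [0, 5, 0]}

```text
clock: 8.25
tcp_pos: [0.4055, -0.2715, 0.1244]
orientation: [-0.0, 0.881, 0.473, -0.0]
wrist_force: [2.8, -0.9, -3.9]
finger_gap: 0.0557
grip_force: 94.8
```

Run:
```python
from h import *
st(); s=get_state();print(np.round(s["ft_torque"],2), s["grip_force"])
w=shot("wrist"); save(w,"w_in.png",s=1.5); p=shot("side"); st()
```

```text
t 8.25 tcp [ 0.4055 -0.2715  0.1244] q [-0.      0.881   0.4731 -0.    ] j [-0.755  0.218 -0.382  0.971  0.     1.401] gap 0.05567966405347962 F [ 2.8 -0.9 -3.9]
[-0.47 -0.74  0.03] 94.83198249712586
t 8.35 tcp [ 0.4054 -0.2714  0.1245] q [-0.      0.881   0.4731  0.    ] j [-0.755  0.218 -0.382  0.971  0.     1.401] gap 0.05602180498456452 F [ 2.  -0.9 -4.4]
```

View pics/w_in.png

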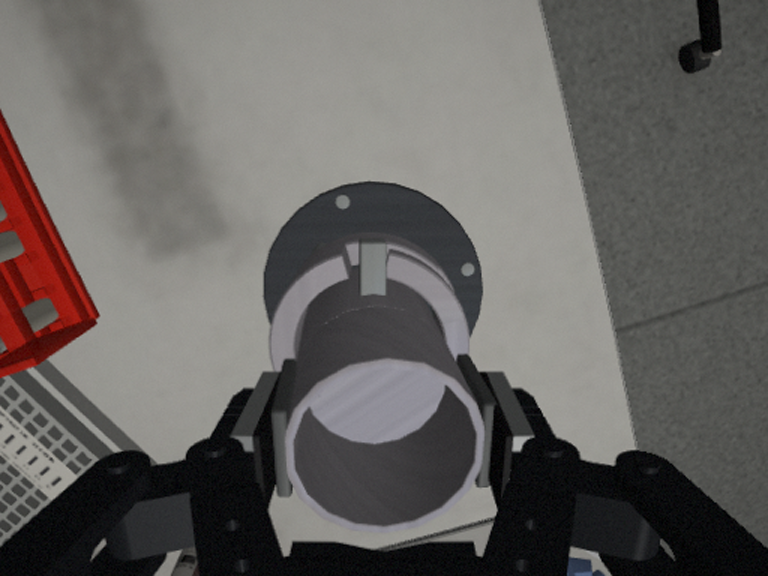

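The holder sits in the bore, upright. The lug is at (359–387, 240–295), and the slot's left edge is near (348,262). I check the slot's right edge numerically.

Run:
```python
from h import *
im=cv2.imread("pics/w_in.png",0); im=cv2.resize(im,(512,384),interpolation=cv2.INTER_AREA)
print("     ",*range(224,272,2))
for r in range(154,186,2): print(r,*im[r,224:272:2])
w=shot("wrist")
# predict slot edges & lug for TCP-centred geometry
s=get_state(); T=Rot(s); c0=np.array(s["tcp_pos"])-T.apply([.0011,0,0])
def pt(ang,r,z): a=np.radians(56.5+ang); return [c0[0]+r*np.cos(a),c0[1]+r*np.sin(a),z]
for e in (13,-13): print("slot",e,proj(w,[pt(e,.0285,.077),pt(e,.038,.077)]).round(0).tolist())
print("lug",[proj(w,c0+T.apply([.044,y,0])*[1,1,0]+[0,0,.0895-c0[2]]).round(0).tolist() for y in(-.0045,.0045)])
```

```text
224 226 228 230 232 234 236 238 240 242 244 246 248 250 252 254 256 258 260 262 264 266 268 270
154 52 55 54 54 53 56 54 55 55 58 57 59 59 58 56 57 57 55 57 57 55 57 56 56
156 58 57 56 57 59 61 61 64 64 65 64 65 64 66 65 66 69 65 62 62 58 58 57 60
158 56 58 61 62 62 60 61 63 59 62 62 62 62 62 62 64 65 68 68 66 68 69 60 57
160 60 60 61 61 63 67 71 73 51 61 60 60 63 61 61 62 64 74 69 67 67 68 72 69
162 60 59 61 79 91 105 116 118 72 97 98 97 98 102 103 104 101 98 101 93 81 74 68 69
164 61 62 62 96 137 139 138 133 87 123 125 124 124 125 127 127 122 132 141 138 130 111 99 85
166 58 62 68 78 136 138 138 132 86 124 124 124 125 127 127 127 121 127 82 102 121 132 137 125
168 60 62 71 74 124 135 136 131 86 124 125 123 124 127 127 129 123 106 78 76 71 71 83 123
170 83 95 81 72 106 135 136 129 87 124 126 127 123 127 127 129 123 83 120 111 103 92 81 73
172 136 144 111 70 86 135 135 130 88 125 126 125 126 128 130 130 124 88 139 139 139 137 120 107
174 143 144 131 74 75 127 136 129 86 124 127 124 128 128 130 129 121 110 138 140 140 140 140 140
176 144 143 142 85 72 111 117 89 86 126 127 125 127 128 129 131 122 126 139 140 139 138 140 139
178 143 144 145 101 72 61 53 53 85 126 126 127 126 129 129 131 124 132 140 139 140 140 140 141
180 144 143 144 120 73 62 61 58 84 125 127 127 127 128 131 129 122 131 139 137 139 140 138 140
182 144 144 143 139 76 62 61 59 86 126 126 129 127 129 131 132 123 131 140 139 138 140 139 139
184 143 144 145 144 85 58 60 60 86 127 129 128 127 131 130 132 124 121 136 140 139 139 141 140
slot 13 [[243.0, 185.0], [239.0, 168.0]]
slot -13 [[267.0, 185.0], [271.0, 168.0]]
lug [[[246.0, 160.0]], [[264.0, 160.0]]]
```

Run:
```python
from h import *
im=cv2.imread("pics/w_in.png",0); im=cv2.resize(im,(512,384),interpolation=cv2.INTER_AREA)
for r in (190,198,206,214): print(r,"L",*im[r,176:216:2]," R",*im[r,290:322:2])
w=shot("wrist"); s=get_state(); T=Rot(s); c0=np.array(s["tcp_pos"])-T.apply([.0011,0,0])
a=np.radians(np.arange(0,360,4))
for r,z in((.038,.077),(.0285,.077),(.056,.008),(.0265,.1415)):
    q=proj(w,np.c_[c0[0]+r*np.cos(a),c0[1]+r*np.sin(a),0*a+z]); print(r,z,"u",q[:,0].min().round(1),q[:,0].max().round(1),"v",q[:,1].min().round(1),q[:,1].max().round(1))
    up=q[q[:,1]<q[:,1].mean()]; up=up[np.argsort(up[:,0])]
    for row in (190,198,206,214):
        L=up[up[:,0]<256];Rr=up[up[:,0]>256]
        print("  row",row,np.interp(row,L[::-1,1],L[::-1,0]).round(1),np.interp(row,Rr[:,1],Rr[:,0]).round(1))
```

```text
190 L 49 53 54 53 53 53 54 50 57 89 132 138 135 135 137 141 142 142 140 142  R 142 142 142 121 94 112 60 58 58 55 57 55 56 57 56 57
198 L 55 54 54 55 55 54 87 135 135 136 138 139 137 136 139 142 138 70 51 51  R 142 142 142 143 143 144 132 83 61 59 59 58 60 60 61 64
206 L 137 51 52 55 91 137 138 136 138 137 139 140 139 127 75 52 53 51 51 52  R 123 146 145 145 145 147 146 147 139 93 61 59 59 59 57 126
214 L 153 138 63 117 139 140 138 136 137 137 139 129 88 68 50 49 53 52 52 53  R 54 51 111 142 142 142 147 146 144 140 119 62 58 62 147 154
0.038 0.077 u 187.3 322.2 v 166.3 291.0
  row 190 201.8 307.7
  row 198 196.0 313.5
  row 206 191.9 317.6
  row 214 189.2 320.3
0.0285 0.077 u 204.2 305.4 v 183.6 277.0
  row 190 229.2 280.3
  row 198 218.2 291.3
  row 206 211.6 298.0
  row 214 207.3 302.2
0.056 0.008 u 180.7 329.0 v 120.6 262.6
  row 190 180.8 329.0
  row 198 180.7 329.0
  row 206 180.7 329.0
  row 214 180.7 329.0
0.0265 0.1415 u 186.0 323.2 v 235.7 353.4
  row 190 255.2 260.4
  row 198 255.2 260.4
  row 206 255.2 260.4
  row 214 255.2 260.4
```

The lug sits about 2.6 mm right of the slot's middle while the body is concentric with the bore. I turn about 4.5° ccw, then go down gently.

Emit:
jog_arm:
  moves:
    - {"fingers": 0.6, "angular": [0, 0, -2.5], "slide": [0, 0.5, 0]}
    - {"fingers": 0.6, "angular": [0, 0, -4.5], "slide": [0, 1, 0]}
    - {"fingers": 0.6, "angular": [0, 0, -4.5], "slide": [0, 1, 4]}
    - {"fingers": 0.6, "angular": [0, 0, -4.5], "slide": [0, 1, 8]}
    - {"fingers": 0.6, "angular": [0, 0, -4.5], "slide": [0, 1, 12]}
    - {"fingers": 0.6, "angular": [0, 0, -4.5], "slide": [0, 1, 12]}
    - {"fingers": 0.6, "angular": [0, 0, -4.5], "slide": [0, 1, 12]}

```text
clock: 9.03
tcp_pos: [0.4051, -0.271, 0.112]
orientation: [-0.001, 0.862, 0.507, -0.0]
wrist_force: [-0.5, 0.6, -3.7]
finger_gap: 0.0563
grip_force: 95.4
```

Run:
```python
from h import *
st(); s=get_state();print(np.round(s["ft_torque"],2), s["grip_force"])
w=shot("wrist"); im=cv2.cvtColor(w["color"],cv2.COLOR_RGB2GRAY); print("     ",*range(220,276,2))
for r in range(150,200,3): print(r,*im[r,220:276:2])
```

```text
t 9.0333 tcp [ 0.4051 -0.271   0.112 ] q [-1.300e-03  8.621e-01  5.068e-01 -5.000e-04] j [-0.754  0.23  -0.4    0.944 -0.     1.324] gap 0.056309098571854864 F [-0.5  0.6 -3.7]
[ 0.29  0.1  -0.31] 95.35528572276235
      220 222 224 226 228 230 232 234 236 238 240 242 244 246 248 250 252 254 256 258 260 262 264 266 268 270 272 274
150 52 53 53 51 52 52 55 53 55 53 55 55 51 55 52 54 55 54 55 54 53 55 55 56 55 55 55 56
153 52 54 56 55 55 51 55 55 51 55 54 53 52 53 54 55 54 53 53 52 55 56 54 57 52 50 52 55
156 55 58 54 55 55 55 55 56 57 54 57 55 55 57 55 53 56 54 56 58 51 53 54 56 55 54 56 52
159 58 59 55 57 56 57 59 60 59 62 51 58 59 57 58 60 58 57 63 64 64 60 56 56 56 59 57 55
162 54 55 54 60 60 61 62 65 62 59 76 103 106 104 105 108 108 108 108 66 66 68 66 69 67 64 58 58
165 57 60 59 60 57 60 61 70 88 77 88 125 125 123 126 128 128 128 120 86 79 73 71 66 68 70 71 71
168 58 61 61 60 63 67 63 72 140 123 88 125 128 124 124 126 130 129 123 132 139 141 131 113 98 91 75 70
171 57 61 61 63 60 62 65 72 128 137 89 126 126 127 127 129 129 131 123 131 141 141 141 134 136 142 141 120
174 62 64 64 
[... 235 characters left out ...]
3 124 88 128 130 129 128 131 132 131 125 130 135 139 58 141 140 141 142 143
183 144 143 143 144 145 145 144 111 72 61 86 128 129 129 129 132 135 132 124 64 67 57 125 141 140 139 142 141
186 144 145 144 147 146 145 145 133 70 60 88 129 128 129 129 132 132 134 123 65 66 59 138 140 139 142 141 141
189 145 145 142 145 145 146 145 146 79 60 85 130 131 132 131 135 133 132 125 64 66 111 141 142 140 142 143 142
192 144 144 144 141 134 95 61 61 63 60 85 129 132 131 130 132 133 133 128 68 70 98 120 135 139 144 141 144
195 134 93 56 56 58 61 63 61 61 61 89 129 125 123 110 120 126 129 125 67 70 68 68 70 69 96 125 142
198 55 58 56 56 58 60 60 60 64 65 64 65 68 68 67 70 70 71 72 68 70 68 70 68 68 65 68 67
```

The lug (cols 240–257) is now centred in the slot (235–264) with no side force. I lower to the sill.

Emit:
jog_arm:
  moves:
    - {"fingers": 0.6, "angular": [0, 0, 0], "slide": [0, 0, 4]}
    - {"fingers": 0.6, "angular": [0, 0, 0], "slide": [0, 0, 8]}
    - {"fingers": 0.6, "angular": [0, 0, 0], "slide": [0, 0, 10]}
    - {"fingers": 0.6, "angular": [0, 0, 0], "slide": [0, 0, 12]}
    - {"fingers": 0.6, "angular": [0, 0, 0], "slide": [0, 0, 12]}
    - {"fingers": 0.6, "angular": [0, 0, 0], "slide": [0, 0, 12]}

```text
clock: 9.58
tcp_pos: [0.4047, -0.271, 0.0999]
orientation: [-0.002, 0.862, 0.507, -0.001]
wrist_force: [-5.4, 0.9, -2.9]
finger_gap: 0.0562
grip_force: 95.7
```

Emit:
jog_arm:
  moves:
    - {"fingers": 0.6, "angular": [0, 0, 0], "slide": [0, -1.5, 1]}
    - {"fingers": 0.6, "angular": [0, 0, 0], "slide": [0, -1.5, 2]}
    - {"fingers": 0.6, "angular": [0, 0, 0], "slide": [0, -1.5, 3]}
    - {"fingers": 0.6, "angular": [0, 0, 0], "slide": [0, -1.5, 3]}
    - {"fingers": 0.6, "angular": [0, 0, 0], "slide": [0, -1.5, 3]}

```text
clock: 10.0
tcp_pos: [0.4046, -0.2711, 0.0991]
orientation: [0.0, 0.862, 0.507, -0.0]
wrist_force: [-6.4, 5.0, 12.5]
finger_gap: 0.0562
grip_force: 97.8
```

Touched the sill at TCP z ≈ 0.099 m. I relax the push and begin the clockwise twist.

Emit:
jog_arm:
  moves:
    - {"fingers": 0.6, "angular": [0, 0, 0], "slide": [0, -2, -2.5]}
    - {"fingers": 0.6, "angular": [0, 0, 0], "slide": [0, -2, -2.8]}
    - {"fingers": 0.6, "angular": [0, 0, 4], "slide": [0, -2, -2.8]}
    - {"fingers": 0.6, "angular": [0, 0, 8], "slide": [0, -1.8, -2.8]}
    - {"fingers": 0.6, "angular": [0, 0, 12], "slide": [0, -1.8, -2.8]}
    - {"fingers": 0.6, "angular": [0, 0, 16], "slide": [0, -1.7, -2.8]}
    - {"fingers": 0.6, "angular": [0, 0, 20], "slide": [-0.1, -1.6, -2.8]}
    - {"fingers": 0.6, "angular": [0, 0, 20], "slide": [-0.1, -1.6, -2.8]}
    - {"fingers": 0.6, "angular": [0, 0, 20], "slide": [-0.1, -1.6, -2.8]}

```text
clock: 10.75
tcp_pos: [0.4044, -0.2714, 0.1008]
orientation: [0.001, 0.936, 0.351, 0.001]
wrist_force: [1.7, -0.8, -3.0]
finger_gap: 0.0557
grip_force: 95.4
```

Run:
```python
from h import *
st(); s=get_state();print(np.round(s["ft_torque"],2), s["grip_force"]); print("F tool",Rot(s).inv().apply(s["wrist_force"]).round(1)); to([.4,-.27,.1],-33)
```

```text
t 10.75 tcp [ 0.4044 -0.2714  0.1008] q [1.100e-03 9.364e-01 3.509e-01 5.000e-04] j [-0.756  0.237 -0.422  0.91   0.     1.668] gap 0.055721623212203884 F [ 1.7 -0.8 -3. ]
[-0.24 -0.28 -0.01] 95.41379730217159
F tool [0.7 1.7 3. ]
slide [-2.4 -4.   0.8]
angular [  0.1   0.  -15.9]  yaw now -48.9 world turn 15.9 j6 1.67
```

Emit:
jog_arm:
  moves:
    - {"fingers": 0.6, "angular": [0, 0, 5], "slide": [0, 0, 0]}
    - {"fingers": 0.6, "angular": [0, 0, 10], "slide": [0, 0.2, 0]}
    - {"fingers": 0.6, "angular": [0, 0, 15], "slide": [0, 0.3, 0]}
    - {"fingers": 0.6, "angular": [0, 0, 20], "slide": [0, 0.4, 0]}
    - {"fingers": 0.6, "angular": [0, 0, 25], "slide": [-0.2, 0.5, 0]}
    - {"fingers": 0.6, "angular": [0, 0, 30], "slide": [-0.3, 0.6, 0]}
    - {"fingers": 0.6, "angular": [0, 0, 35], "slide": [-0.4, 0.6, 0]}
    - {"fingers": 0.6, "angular": [0, 0, 40], "slide": [-0.5, 0.6, 0]}
    - {"fingers": 0.6, "angular": [0, 0, 40], "slide": [-0.5, 0.6, 0]}
    - {"fingers": 0.6, "angular": [0, 0, 40], "slide": [-0.5, 0.6, 0]}

```text
clock: 11.58
tcp_pos: [0.4032, -0.2731, 0.1007]
orientation: [0.002, 1.0, 0.009, -0.001]
wrist_force: [-2.5, -4.3, -3.1]
finger_gap: 0.0558
grip_force: 94.9
```

Run:
```python
from h import *
st(); s=get_state();print(np.round(s["ft_torque"],2), s["grip_force"]); print("F tool",Rot(s).inv().apply(s["wrist_force"]).round(1)); to([.4,-.27,.1],-89)
```

```text
t 11.5833 tcp [ 0.4032 -0.2731  0.1007] q [ 1.9e-03  1.0e+00  9.0e-03 -6.0e-04] j [-0.758  0.237 -0.421  0.91  -0.004  2.365] gap 0.05581047453103731 F [-2.5 -4.3 -3.1]
[-1.15  0.72  0.07] 94.90764286369085
F tool [-2.6  4.3  3.1]
slide [-3.1 -3.1  0.7]
angular [0.2 0.1 0. ]  yaw now -89.0 world turn -0.0 j6 2.37
```

Emit:
jog_arm:
  moves:
    - {"fingers": 0.6, "angular": [0, 0, 0], "slide": [-1.3, 2, 1]}
    - {"fingers": 0.6, "angular": [0, 0, 0], "slide": [-1.3, 2, 2]}
    - {"fingers": 0.6, "angular": [0, 0, 0], "slide": [-1.3, 2, 3]}
    - {"fingers": 0.6, "angular": [0, 0, 0], "slide": [-1.3, 2, 4]}
    - {"fingers": 0.6, "angular": [0, 0, 0], "slide": [-1.3, 2, 4]}
    - {"fingers": 0.6, "angular": [0, 0, 0], "slide": [-1.3, 2, 4]}

```text
clock: 12.08
tcp_pos: [0.4025, -0.2735, 0.0966]
orientation: [0.0, 1.0, 0.009, 0.0]
wrist_force: [-0.5, -1.9, -2.9]
finger_gap: 0.056
grip_force: 95.6
```

Run:
```python
from h import *
st(); s=get_state();print(np.round(s["ft_torque"],2), s["grip_force"]); print("F tool",Rot(s).inv().apply(s["wrist_force"]).round(1))
```

```text
t 12.0833 tcp [ 0.4025 -0.2735  0.0966] q [2.0e-04 1.0e+00 8.6e-03 2.0e-04] j [-0.762  0.242 -0.427  0.901 -0.     2.362] gap 0.05604782391417778 F [-0.5 -1.9 -2.9]
[-0.31 -0.09 -0.07] 95.6048780400306
F tool [-0.5  1.8  2.9]
```

Already 2.6 mm below sill level with no resistance, so the lugs are in the notch. I lower to the floor.

Emit:
jog_arm:
  moves:
    - {"fingers": 0.6, "angular": [0, 0, 0], "slide": [-0.2, 0.8, 1.5]}
    - {"fingers": 0.6, "angular": [0, 0, 0], "slide": [-0.2, 0.8, 3]}
    - {"fingers": 0.6, "angular": [0, 0, 0], "slide": [-0.2, 0.8, 4]}
    - {"fingers": 0.6, "angular": [0, 0, 0], "slide": [-0.2, 0.8, 4]}
    - {"fingers": 0.6, "angular": [0, 0, 0], "slide": [-0.2, 0.8, 4]}

```text
clock: 12.5
tcp_pos: [0.4021, -0.2737, 0.0932]
orientation: [-0.0, 1.0, 0.009, 0.0]
wrist_force: [-1.4, 3.1, 7.3]
finger_gap: 0.0564
grip_force: 96.8
```

Run:
```python
from h import *
st(); s=get_state(); print("F tool",Rot(s).inv().apply(s["wrist_force"]).round(1))
```

```text
t 12.5 tcp [ 0.4021 -0.2737  0.0932] q [-3.0e-04  1.0e+00  8.6e-03  2.0e-04] j [-7.630e-01  2.450e-01 -4.320e-01  8.930e-01  1.000e-03  2.361e+00] gap 0.056377198136635 F [-1.4  3.1  7.3]
F tool [-1.3 -3.1 -7.3]
```

Seated exactly 6 mm below the sill. Release and lift.

Emit:
jog_arm:
  moves:
    - {"fingers": 0.4, "angular": [0, 0, 0], "slide": [0, 0, -1]}
    - {"fingers": 0.2, "angular": [0, 0, 0], "slide": [0, 0, -1]}
    - {"fingers": 0.0, "angular": [0, 0, 0], "slide": [0, 0, -1]}
    - {"fingers": 0.0, "angular": [0, 0, 0], "slide": [0, 0, -1]}
    - {"fingers": 0.0, "angular": [0, 0, 0], "slide": [0, 0, -10]}
    - {"fingers": 0.0, "angular": [0, 0, 0], "slide": [0, 0, -40]}
    - {"fingers": 0.0, "angular": [0, 0, 0], "slide": [0, 0, -80]}
    - {"fingers": 0.0, "angular": [0, 0, 0], "slide": [0, 0, -120]}
    - {"fingers": 0.0, "angular": [0, 0, 0], "slide": [0, 0, -160]}
    - {"fingers": 0.0, "angular": [0, 0, 0], "slide": [0, 0, -180]}

```text
clock: 13.33
tcp_pos: [0.403, -0.2752, 0.2785]
orientation: [0.003, 1.0, 0.009, 0.002]
wrist_force: [0.8, -0.4, 0.2]
finger_gap: 0.0854
grip_force: 0.0
```

Run:
```python
from h import *
p=shot("side"); s=get_state(); p=shot("side"); w=shot("wrist"); st()
a=cv2.resize(p["color"][60:210,270:400],(520,600)); b=cv2.resize(w["color"][60:260,170:340],(280,330))
im=np.zeros((600,800,3),np.uint8); im[:,:520]=a; im[:330,520:]=b; cv2.imwrite("pics/locked.png",im[:,:,::-1])
for t,z in dict(holder=.012,holder_seat=.072,stand=0).items():
    for r in tip_of(t,w)[:2]: print(t,round(r["p"],2),np.round(r["point"]),np.round(at(w,r["point"],z)[:2],4))
# rim circle at z .112
g=cv2.GaussianBlur(cv2.cvtColor(w["color"],cv2.COLOR_RGB2GRAY),(3,3),0).astype(np.float32); th=np.radians(np.arange(0,360,3))
def sm(c,r,z):
    q=proj(w,np.c_[c[0]+r*np.cos(th),c[1]+r*np.sin(th),0*th+z]).astype(np.float32); return cv2.remap(g,q[:,0].copy(),q[:,1].copy(),cv2.INTER_LINEAR)
B=[((sm(c,.0255,.112)-sm(c,.0285,.112)-0*sm(c,.02,.112)).clip(-40,40).mean()+(sm(c,.0245,.112)-sm(c,.021,.112)).clip(-40,40).mean(),*c) for c in [(.401+i*.0005,-.2737+j*.0005) for i in range(-16,17) for j in range(-16,17)]]
print("rim",np.array(sorted(B)[-4:]).round(4))
to([.455,.18,.28],0)
```

```text
t 13.4833 tcp [ 0.403  -0.2751  0.2753] q [0.002  1.     0.0085 0.0019] j [-0.764  0.131 -0.106  1.328 -0.     2.361] gap 0.08520307589917314 F [-0.   0.4 -0. ]
holder 0.62 [247. 162.] [ 0.3999 -0.2687]
holder 0.56 [250. 161.] [ 0.4008 -0.2722]
holder_seat 0.9 [244. 172.] [ 0.4011 -0.2669]
stand 0.55 [248. 158.] [ 0.4021 -0.2699]
rim [[34.8236  0.4    -0.2697]
 [34.8461  0.4    -0.2702]
 [35.0163  0.399  -0.2702]
 [35.0229  0.3995 -0.2702]]
slide [  61.2 -452.7   -8. ]
angular [ -0.1   0.  -89. ]  yaw now -89.0 world turn 89.0 j6 2.36
```

View pics/locked.png

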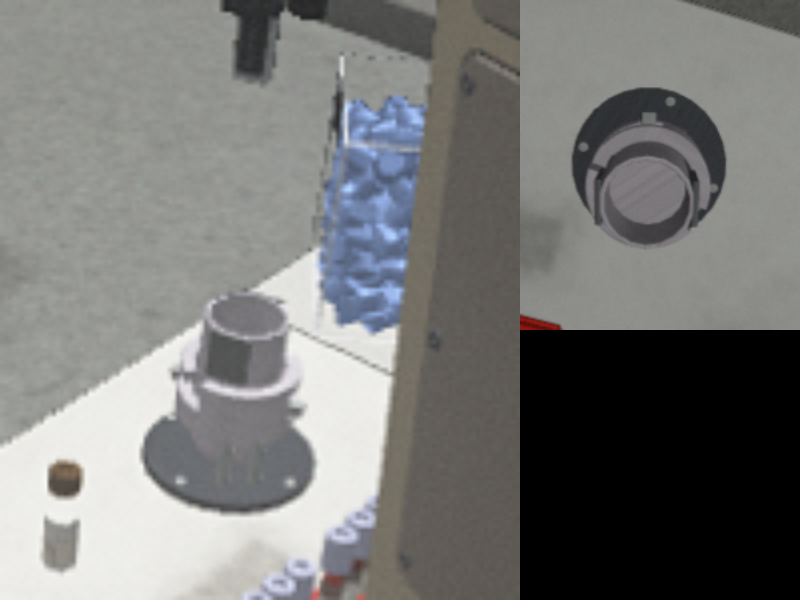

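The composite shows the holder upright and locked, with its lugs through the collar at (180,372) and (298,410). Seated, it gives me the camera's bias: true minus seen is about (+1.5,+3.5) mm in tool x,y. Now to the container, turning the tool for wrist range.

Emit:
jog_arm:
  moves:
    - {"fingers": 0, "angular": [0, 0, -7], "slide": [4, -30, 0]}
    - {"fingers": 0, "angular": [0, 0, -14], "slide": [9, -65, 0]}
    - {"fingers": 0, "angular": [0, 0, -21], "slide": [14, -100, 0]}
    - {"fingers": 0, "angular": [0, 0, -28], "slide": [19, -138, 0]}
    - {"fingers": 0, "angular": [0, 0, -35], "slide": [24, -176, 0]}
    - {"fingers": 0, "angular": [0, 0, -42], "slide": [29, -214, 0]}
    - {"fingers": 0, "angular": [0, 0, -49], "slide": [34, -252, 0]}
    - {"fingers": 0, "angular": [0, 0, -56], "slide": [39, -290, 0]}
    - {"fingers": 0, "angular": [0, 0, -63], "slide": [44, -328, 0]}
    - {"fingers": 0, "angular": [0, 0, -70], "slide": [48, -360, 0]}

```text
clock: 14.47
tcp_pos: [0.4427, 0.089, 0.271]
orientation: [-0.001, 0.812, 0.583, -0.001]
wrist_force: [0.5, -0.9, -0.5]
finger_gap: 0.0854
grip_force: 0.0
```

Emit:
jog_arm:
  moves:
    - {"fingers": 0, "angular": [0, 0, -7], "slide": [0, 0, 0]}
    - {"fingers": 0, "angular": [0, 0, -14], "slide": [0, 0, 0]}
    - {"fingers": 0, "angular": [0, 0, -21], "slide": [0, 0, 0]}
    - {"fingers": 0, "angular": [0, 0, -28], "slide": [0, 0, 0]}
    - {"fingers": 0, "angular": [0, 0, -35], "slide": [0, 0, 0]}
    - {"fingers": 0, "angular": [0, 0, -42], "slide": [0, 0, 0]}
    - {"fingers": 0, "angular": [0, 0, -49], "slide": [0, 0, 0]}
    - {"fingers": 0, "angular": [0, 0, -56], "slide": [0, 0, 0]}
    - {"fingers": 0, "angular": [0, 0, -63], "slide": [0, 0, 0]}
    - {"fingers": 0, "angular": [0, 0, -70], "slide": [0, 0, 0]}

```text
clock: 15.3
tcp_pos: [0.4429, 0.0866, 0.2708]
orientation: [-0.002, 0.331, 0.944, -0.001]
wrist_force: [0.4, 0.2, -0.6]
finger_gap: 0.0853
grip_force: 0.0
```

Run:
```python
from h import *
st(); to([.457,.178,.275],102)
```

```text
t 15.3 tcp [0.4429 0.0866 0.2708] q [-1.700e-03  3.312e-01  9.436e-01 -7.000e-04] j [ 0.015  0.068 -0.188  1.318 -0.     0.69 ] gap 0.08534160200994563 F [ 0.4  0.2 -0.6]
slide [46.1 80.2 -4.3]
angular [ -0.1  -0.2 -50.7]  yaw now 51.3 world turn 50.7 j6 0.69
```

Emit:
jog_arm:
  moves:
    - {"fingers": 0, "angular": [0, 0, -7], "slide": [10, 20, 0]}
    - {"fingers": 0, "angular": [0, 0, -14], "slide": [20, 40, 0]}
    - {"fingers": 0, "angular": [0, 0, -21], "slide": [35, 65, -4]}
    - {"fingers": 0, "angular": [0, 0, -28], "slide": [46, 80, -4]}
    - {"fingers": 0, "angular": [0, 0, -35], "slide": [46, 80, -4]}
    - {"fingers": 0, "angular": [0, 0, -42], "slide": [46, 80, -4]}
    - {"fingers": 0, "angular": [0, 0, -49], "slide": [46, 80, -4]}
    - {"fingers": 0, "angular": [0, 0, -51], "slide": [46, 80, -4]}
    - {"fingers": 0, "angular": [0, 0, -51], "slide": [46, 80, -4]}

```text
clock: 16.05
tcp_pos: [0.4576, 0.1777, 0.2748]
orientation: [-0.002, -0.105, 0.994, -0.0]
wrist_force: [-0.4, -0.4, 0.3]
finger_gap: 0.0859
grip_force: 0.0
```

Run:
```python
from h import *
st(); s=get_state(); w=shot("wrist"); cv2.imwrite("pics/cont.png",w["color"][:,:,::-1])
b=Rot(s).apply([.0015,.0035,0])[:2]
for t,z in dict(container=0,control_a=0,vial_a=0).items():
    for r in tip_of(t,w)[:4]: print(t,round(r["p"],2),np.round(r["point"]),(at(w,r["point"],z)[:2]+b).round(4))
hsv=cv2.cvtColor(w["color"],cv2.COLOR_RGB2HSV); H,S,V=cv2.split(hsv)
for nm,m,z in(("teal",(H>75)&(H<98)&(S>110),.088),("red",((H<8)|(H>172))&(S>130),.08),("brown",(H>5)&(H<20)&(S>80)&(V<110),.072)):
    n,l,stt,c=cv2.connectedComponentsWithStats(m.astype(np.uint8))
    for i in np.argsort(-stt[1:,4])[:3]+1:
        if stt[i,4]>60: print(nm,stt[i].tolist(),c[i].round(1),(at(w,c[i],z)[:2]+b).round(4))
```

```text
t 16.05 tcp [0.4576 0.1777 0.2748] q [-1.800e-03 -1.048e-01  9.945e-01 -3.000e-04] j [ 0.207  0.145 -0.092  1.338 -0.    -0.003] gap 0.08590203741207975 F [-0.4 -0.4  0.3]
container 0.82 [248. 159.] [0.4596 0.1737]
container 0.38 [ 94. 178.] [ 0.5213 -0.0083]
control_a 0.64 [ 98. 178.] [ 0.5206 -0.0033]
control_a 0.59 [256. 115.] [0.4067 0.1715]
vial_a 0.76 [268. 198.] [0.5017 0.2071]
vial_a 0.65 [10. 98.] [ 0.4445 -0.1184]
teal [224, 152, 42, 45, 1476] [244.6 174.3] [0.4577 0.1715]
red [244, 106, 27, 28, 570] [256.9 119.8] [0.4061 0.1724]
red [57, 182, 28, 26, 546] [ 70.3 194.5] [0.5165 0.0029]
red [143, 291, 35, 58, 526] [161.4 323.5] [0.6499 0.1136]
brown [141, 287, 46, 72, 1019] [160.9 324. ] [0.6573 0.1118]
brown [100, 64, 38, 55, 962] [113.9  91.2] [0.4079 0.0344]
brown [139, 64, 39, 52, 805] [162.8  87.8] [0.3957 0.08  ]
```

Emit:
jog_arm:
  moves:
    - {"fingers": 0, "angular": [0, 0, 0], "slide": [0.5, -5.5, 20]}
    - {"fingers": 0, "angular": [0, 0, 0], "slide": [0.5, -5.5, 55]}
    - {"fingers": 0, "angular": [0, 0, 0], "slide": [0.5, -5.5, 90]}
    - {"fingers": 0, "angular": [0, 0, 0], "slide": [0.5, -5.5, 125]}
    - {"fingers": 0, "angular": [0, 0, 0], "slide": [0.5, -5.5, 155]}
    - {"fingers": 0, "angular": [0, 0, 0], "slide": [0.5, -5.5, 180]}
    - {"fingers": 0, "angular": [0, 0, 0], "slide": [0.5, -5.5, 195]}
    - {"fingers": 0, "angular": [0, 0, 0], "slide": [0.5, -5.5, 203]}
    - {"fingers": 0, "angular": [0, 0, 0], "slide": [0.5, -5.5, 203]}
    - {"fingers": 0, "angular": [0, 0, 0], "slide": [0.5, -5.5, 203]}
  squeeze: 25

```text
clock: 17.08
tcp_pos: [0.4594, 0.1722, 0.0738]
orientation: [-0.0, -0.104, 0.995, -0.0]
wrist_force: [0.4, -0.6, -0.3]
finger_gap: 0.0855
grip_force: 0.0
```

Run:
```python
from h import *
st(); w=shot("wrist"); H,S,V=cv2.split(cv2.cvtColor(w["color"],cv2.COLOR_RGB2HSV))
m=(H>75)&(H<98)&(S>110); n,l,stt,c=cv2.connectedComponentsWithStats(m.astype(np.uint8)); i=1+np.argmax(stt[1:,4]); print(stt[i],c[i])
s=get_state(); P=(at(w,c[i],.088)-s["tcp_pos"]); print("cap in tool mm",(1e3*Rot(s).inv().apply(P)).round(1))
# expected px of cap ring if centred
a=np.linspace(0,2*np.pi,60); T=Rot(s)
q=proj(w,np.c_[s["tcp_pos"][0]+.021*np.cos(a),s["tcp_pos"][1]+.021*np.sin(a),0*a+.088]); print("exp",q.min(0).round(),q.max(0).round())
```

```text
t 17.0833 tcp [0.4594 0.1722 0.0738] q [-0.     -0.1041  0.9946 -0.    ] j [ 0.195  0.273 -0.449  0.849 -0.    -0.014] gap 0.0855084276905972 F [ 0.4 -0.6 -0.3]
[ 194  233  102  104 8491] [244.47756448 284.91426216]
cap in tool mm [  4.2  -4.1 -13.5]
exp [202. 246.] [308. 338.]
```

The cap sits about 4.5 mm toward −tool y. I correct, then close.

Emit:
jog_arm:
  moves:
    - {"fingers": 0, "angular": [0, 0, 0], "slide": [0, -4.5, 0]}
    - {"fingers": 0, "angular": [0, 0, 0], "slide": [0, -4.5, 0]}
    - {"fingers": 0.2, "angular": [0, 0, 0], "slide": [0, -4.5, 0]}
    - {"fingers": 0.35, "angular": [0, 0, 0], "slide": [0, -4.5, 0]}
    - {"fingers": 0.45, "angular": [0, 0, 0], "slide": [0, -4.5, 0]}
    - {"fingers": 0.55, "angular": [0, 0, 0], "slide": [0, -4.5, 0]}
    - {"fingers": 0.7, "angular": [0, 0, 0], "slide": [0, -4.5, 0]}
    - {"fingers": 0.7, "angular": [0, 0, 0], "slide": [0, -4.5, 0]}
    - {"fingers": 0.7, "angular": [0, 0, 0], "slide": [0, -4.5, 0]}
  squeeze: 30

```text
clock: 17.88
tcp_pos: [0.4604, 0.1679, 0.074]
orientation: [0.0, -0.104, 0.995, -0.0]
wrist_force: [-1.4, 0.8, 5.4]
finger_gap: 0.0411
grip_force: 30.2
```

Run:
```python
from h import *
st(); s=get_state(); w=shot("wrist"); H,S,V=cv2.split(cv2.cvtColor(w["color"],cv2.COLOR_RGB2HSV))
m=(H>75)&(H<98)&(S>110); n,l,stt,c=cv2.connectedComponentsWithStats(m.astype(np.uint8)); i=1+np.argmax(stt[1:,4]); print(stt[i],c[i])
a=np.linspace(0,2*np.pi,60); q=proj(w,np.c_[s["tcp_pos"][0]+.021*np.cos(a),s["tcp_pos"][1]+.021*np.sin(a),0*a+.088]); print("exp",q.min(0).round(),q.max(0).round())
```

```text
t 17.8833 tcp [0.4604 0.1679 0.074 ] q [ 4.000e-04 -1.043e-01  9.945e-01 -1.000e-04] j [ 0.186  0.272 -0.45   0.848 -0.    -0.023] gap 0.04110611979988938 F [-1.4  0.8  5.4]
[ 200  232  107  105 8581] [254.53979723 284.47395408]
exp [202. 244.] [308. 336.]
```

Gripped and centred. Lift, then carry.

Emit:
jog_arm:
  moves:
    - {"fingers": 0.7, "angular": [0, 0, 0], "slide": [0, 0, -10]}
    - {"fingers": 0.7, "angular": [0, 0, 0], "slide": [0, 0, -35]}
    - {"fingers": 0.7, "angular": [0, 0, 0], "slide": [0, 0, -70]}
    - {"fingers": 0.7, "angular": [0, 0, 0], "slide": [0, 0, -105]}
    - {"fingers": 0.7, "angular": [0, 0, 0], "slide": [0, 0, -140]}
    - {"fingers": 0.7, "angular": [0, 0, 0], "slide": [5, -15, -152]}
    - {"fingers": 0.7, "angular": [0, 0, 0], "slide": [16, -45, -155]}
    - {"fingers": 0.7, "angular": [0, 0, 0], "slide": [27, -75, -155]}
    - {"fingers": 0.7, "angular": [0, 0, 0], "slide": [38, -107, -155]}
    - {"fingers": 0.7, "angular": [0, 0, 0], "slide": [50, -140, -155]}

```text
clock: 18.77
tcp_pos: [0.4397, 0.0196, 0.229]
orientation: [0.0, -0.105, 0.994, -0.0]
wrist_force: [0.1, -1.3, -1.3]
finger_gap: 0.0413
grip_force: 30.7
```

Emit:
jog_arm:
  moves:
    - {"fingers": 0.7, "angular": [0, 0, 0], "slide": [12, -33, 0]}
    - {"fingers": 0.7, "angular": [0, 0, 0], "slide": [24, -67, 0]}
    - {"fingers": 0.7, "angular": [0, 0, 0], "slide": [36, -101, 0]}
    - {"fingers": 0.7, "angular": [0, 0, 0], "slide": [48, -135, 0]}
    - {"fingers": 0.7, "angular": [0, 0, 0], "slide": [60, -169, 0]}
    - {"fingers": 0.7, "angular": [0, 0, 0], "slide": [72, -203, 0]}
    - {"fingers": 0.7, "angular": [0, 0, 0], "slide": [84, -236, 0]}
    - {"fingers": 0.7, "angular": [0, 0, 0], "slide": [94, -263, 0]}
    - {"fingers": 0.7, "angular": [0, 0, 0], "slide": [100, -279, 0]}
    - {"fingers": 0.7, "angular": [0, 0, 0], "slide": [100, -279, 0]}

```text
clock: 19.6
tcp_pos: [0.3998, -0.2765, 0.2285]
orientation: [-0.0, -0.102, 0.995, -0.001]
wrist_force: [1.6, 0.7, -1.3]
finger_gap: 0.0417
grip_force: 30.8
```

Run:
```python
from h import *
w=shot("wrist");w=shot("wrist"); cv2.imwrite("pics/over2.png",w["color"][:,:,::-1]);st(); to([.401,-.2737,.2],102)
for r in tip_of("stand",w)[:2]: print(r["p"],at(w,r["point"],0))
```

```text
t 19.7 tcp [ 0.3998 -0.2732  0.2284] q [-3.000e-04 -1.035e-01  9.946e-01  6.000e-04] j [-0.766  0.144 -0.206  1.222  0.    -0.973] gap 0.04131009779766728 F [ 0.6  0.9 -1.3]
slide [-1.1 -0.8 28.4]
angular [ 0.1 -0.  -0.1]  yaw now 101.9 world turn 0.1 j6 -0.97
0.8 [ 0.4012297 -0.2683644  0.       ]
```

Emit:
jog_arm:
  moves:
    - {"fingers": 0.7, "angular": [0, 0, 0], "slide": [-1, -0.5, 10]}
    - {"fingers": 0.7, "angular": [0, 0, 0], "slide": [-1, -0.5, 22]}
    - {"fingers": 0.7, "angular": [0, 0, 0], "slide": [-1, -0.5, 33]}
    - {"fingers": 0.7, "angular": [0, 0, 0], "slide": [-1, -0.5, 40]}
    - {"fingers": 0.7, "angular": [0, 0, 0], "slide": [-1, -0.5, 45]}
    - {"fingers": 0.7, "angular": [0, 0, 0], "slide": [-1, -0.5, 49]}
    - {"fingers": 0.7, "angular": [0, 0, 0], "slide": [-1, -0.5, 49]}

```text
clock: 20.33
tcp_pos: [0.4013, -0.2727, 0.1789]
orientation: [-0.0, -0.105, 0.995, 0.0]
wrist_force: [-0.2, -0.4, -0.2]
finger_gap: 0.0416
grip_force: 30.8
```

Run:
```python
from h import *
st(); s=get_state(); print("F tool",Rot(s).inv().apply(s["wrist_force"]).round(1), np.round(s["ft_torque"],2)); to([.401,-.2737,.146],102)
```

```text
t 20.3333 tcp [ 0.4013 -0.2727  0.1789] q [-4.000e-04 -1.047e-01  9.945e-01  4.000e-04] j [-0.763  0.172 -0.297  1.103 -0.    -0.972] gap 0.041592089496029855 F [-0.2 -0.4 -0.2]
F tool [ 0.3 -0.4  0.2] [-0.01 -0.01 -0.01]
slide [ 0.4 -1.  32.9]
angular [ 0.1 -0.   0. ]  yaw now 102.0 world turn -0.0 j6 -0.97
```

The bottom is inside the rim with no contact force. I continue down.

Emit:
jog_arm:
  moves:
    - {"fingers": 0.7, "angular": [0, 0, 0], "slide": [0, -0.8, 6]}
    - {"fingers": 0.7, "angular": [0, 0, 0], "slide": [0, -0.8, 12]}
    - {"fingers": 0.7, "angular": [0, 0, 0], "slide": [0, -0.8, 18]}
    - {"fingers": 0.7, "angular": [0, 0, 0], "slide": [0, -0.8, 24]}
    - {"fingers": 0.7, "angular": [0, 0, 0], "slide": [0, -0.8, 28]}
    - {"fingers": 0.7, "angular": [0, 0, 0], "slide": [0, -0.8, 30]}
    - {"fingers": 0.7, "angular": [0, 0, 0], "slide": [0, -0.8, 30]}
    - {"fingers": 0.7, "angular": [0, 0, 0], "slide": [0, -0.8, 30]}

```text
clock: 21.0
tcp_pos: [0.4014, -0.274, 0.1494]
orientation: [-0.0, -0.104, 0.995, 0.0]
wrist_force: [-0.4, 0.4, -1.2]
finger_gap: 0.0415
grip_force: 30.7
```

Emit:
jog_arm:
  moves:
    - {"fingers": 0.7, "angular": [0, 0, 0], "slide": [0, 0, 1]}
    - {"fingers": 0.7, "angular": [0, 0, 0], "slide": [0, 0, 2]}
    - {"fingers": 0.7, "angular": [0, 0, 0], "slide": [0, 0, 3]}
    - {"fingers": 0.7, "angular": [0, 0, 0], "slide": [0, 0, 3.5]}
    - {"fingers": 0.7, "angular": [0, 0, 0], "slide": [0, 0, 3.5]}

```text
clock: 21.42
tcp_pos: [0.4016, -0.274, 0.1464]
orientation: [0.0, -0.104, 0.995, 0.0]
wrist_force: [-1.2, 1.3, 2.8]
finger_gap: 0.0413
grip_force: 31.1
```

Seated: contact at z 0.1464 m against 0.146 expected. Release and lift.

Emit:
jog_arm:
  moves:
    - {"fingers": 0.5, "angular": [0, 0, 0], "slide": [0, 0, 3.5]}
    - {"fingers": 0.35, "angular": [0, 0, 0], "slide": [0, 0, 3]}
    - {"fingers": 0.2, "angular": [0, 0, 0], "slide": [0, 0, 2]}
    - {"fingers": 0, "angular": [0, 0, 0], "slide": [0, 0, 2]}
    - {"fingers": 0, "angular": [0, 0, 0], "slide": [0, 0, 2]}
    - {"fingers": 0, "angular": [0, 0, 0], "slide": [0, 0, -10]}
    - {"fingers": 0, "angular": [0, 0, 0], "slide": [0, 0, -40]}
    - {"fingers": 0, "angular": [0, 0, 0], "slide": [0, 0, -80]}
    - {"fingers": 0, "angular": [0, 0, 0], "slide": [0, 0, -115]}
    - {"fingers": 0, "angular": [0, 0, 0], "slide": [0, 0, -130]}

```text
clock: 22.25
tcp_pos: [0.4028, -0.2753, 0.281]
orientation: [0.002, -0.104, 0.995, -0.003]
wrist_force: [-0.3, -0.9, 0.8]
finger_gap: 0.0854
grip_force: 0.0
```

Run:
```python
from h import *
p=shot("side"); p=shot("side"); w=shot("wrist"); st(); cv2.imwrite("pics/fin_side.png",p["color"][:,:,::-1]); cv2.imwrite("pics/fin_w.png",w["color"][:,:,::-1])
# upright check: teal cap and expected projection of ring z=.160 / base at .072
for n,q in(("side",p),("wrist",w)):
    H,S,V=cv2.split(cv2.cvtColor(q["color"],cv2.COLOR_RGB2HSV)); m=((H>75)&(H<98)&(S>90)).astype(np.uint8)
    N,l,t,c=cv2.connectedComponentsWithStats(m)
    a=np.linspace(0,2*np.pi,60); e=np.vstack([proj(q,np.c_[.401+.021*np.cos(a),-.2737+.021*np.sin(a),0*a+z]) for z in(.143,.16)])
    print(n,[t[i].tolist() for i in np.argsort(-t[1:,4])[:3]+1],"exp bbox",e.min(0).round(),(e.max(0)-e.min(0)).round())
# holder still: grey lug / pads unchanged vs. locked image: report detections
for t,z in dict(control_b=0,vial_b=0,control_a=0,bottle=0).items():
    for r in tip_of(t,p)[:3]: print(t,round(r["p"],2),np.round(r["point"]),at(p,r["point"],z)[:2].round(3))
im=np.zeros((600,800,3),np.uint8); im[:,:520]=cv2.resize(p["color"][60:210,270:400],(520,600)); im[:330,520:]=cv2.resize(w["color"][60:260,170:340],(280,330)); cv2.imwrite("pics/final.png",im[:,:,::-1])
```

```text
t 22.4 tcp [ 0.4023 -0.2749  0.2775] q [ 0.0012 -0.1043  0.9945 -0.0014] j [-0.764  0.131 -0.101  1.335 -0.    -0.973] gap 0.08551957600431079 F [ 1.2  0.2 -0.6]
side [[324, 117, 17, 14, 184], [24, 46, 2, 3, 3], [34, 55, 2, 2, 2]] exp bbox [324. 116.] [18. 15.]
wrist [[234, 163, 53, 55, 2300], [17, 371, 3, 5, 6], [17, 363, 3, 4, 5]] exp bbox [231. 160.] [55. 57.]
control_b 0.65 [233. 216.] [ 0.53  -0.016]
vial_b 0.48 [282. 203.] [ 0.451 -0.115]
control_a 0.65 [233. 216.] [ 0.53  -0.016]
bottle 0.82 [186. 239.] [0.582 0.1  ]
```

The cap is where a fully seated container should be in both cameras, and the bystanders are unmoved. Handing in.

```bash
python3 -c "
from workcell import *
print(hand_in())"
```

```text
the job is handed in; nothing more can be done
None
```

The holder is locked in the stand, with its lugs 6 mm below the sill in the notches, and the wide container stands fully down inside it; I handed the job in at about 22 s with the gripper clear. The big bottle, control_b and vial_b read as unmoved in the last side picture; I did not measure control_a and vial_a again after lifting the container from between them.

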